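# Set the aperture ring of the inspection lens

### The arm

A 6-joint arm with a two-finger parallel gripper is mounted at the origin on the work surface. World frame = base frame: x ahead of the robot, y to its left, z up, the work surface at z = 0. Lengths are in m, angles in rad, forces in N, time in s.
With the tool pointing down it reaches from about 0.3 to 0.775 m from the base axis. Payload 14.6 kg.
Tool frame: the origin (TCP) lies on the centre line of the jaws, within the pads' length; the fingertips stand 19 mm ahead of it and the grasp point (between the pads) is the TCP; z points along the fingers, y is the direction in which the jaws open and shut (so a half turn about z gives the same grasp; the last joint's range is limited). The gripper opens to 94 mm and grips with 3 to 60 N. Pads are 16 mm wide; open, the fingers measure 119 mm over their backs; the gripper's body (75 mm by 177 mm) begins 78 mm behind the grasp point.
Start: joints at [1.145, 0.3, 1.521, -0, 1.321, -0.067], TCP at [0.193, 0.515, 0.224] pointing down, gripper open.
Joint ranges: [-3.03, 3.03], [-0.79, 2.21], [0.23, 2.52], [-1.04, 4.18], [0, 3.07], [-2.55, 2.55]. Speed limits (rad/s): [2.22, 2.22, 2.57, 3.14, 3.14, 3.14].

### API

Orientations are given as [roll, pitch, yaw] about the fixed x, y, z axes, in that order (R = Rz(yaw) Ry(pitch) Rx(roll)).
In Python, from station import ctrl gives the robot as it stands. The module is installed in compiled form; this text tells all that it offers.
- The arm moves only by the shell command python3 -m creep 'ROWS' [FORCE]. ROWS is a JSON object of lists of equal length, an entry for each row: "translation": the shift along the world's x, y, z in mm, a list of three; "yaw": the turn about the world's z in rad; "gripper": the closure in counts, from 0 (fully open) to 255 (shut). A call has 1 to 5 rows; each row is the pose to reach, as a shift and turn from the pose measured when the call began; what a row does not reach only later rows make up. A row lasts 1/12 s, in which the tool goes at most 41.7 mm and 7.16 degrees, less where a joint would pass 70% of its speed; a pose out of reach is approached as far as the arm can. A call with a gripper value outside its range is refused whole. The fingers move at their own pace and stop on an object; FORCE is the grip in N (left out, the last holds). Time passes only in rows, so rows that repeat a pose let the fingers close. It gives the time, the measured TCP pose, the force and the opening at its end, in the units of the state.
- ctrl.get_obs(): the state, without advancing time (a new reading comes with each control period).
- ctrl.camera(name): name is "side" or "top"; returns a dict with "pixels" (400x640x3 uint8, red, green, blue), "depth" (400x640 float32, m along the optical axis (not along the pixel's ray), 0 where there is no reading), "fx", "fy", "cx", "cy" (pixels), "R" (3x3) and "t" (3): a world point X has camera coordinates R X + t. Camera axes: x right, y down, z forward; pixel columns grow to the right and rows downward; lengths in m; the calibration is good to about 2 mm. A picture is of the moment at which its call begins.
- ctrl.hand_in(): hands the job in, once; it reports no verdict.
The state is a dict: "time_s": time; "qpos": joint angles; "joint_vel": joint speeds; "tau": joint torques, N m; "ee_pos": TCP position; "eef_rot": TCP orientation; "force": force on the tool from outside, world axes, zero at the start; "moment": the same for the moment, N m; "grip_width": finger opening in m.
Only numpy, scipy, OpenCV 4.12 (cv2) and the standard library are available. Lean on these libraries where they do the work, as an engineer would, in place of code of your own. Each camera call takes 0.05 s, during which the arm holds its last target. There are 200 camera calls.

### The job

Two upright inspection lenses stand on the finds bench. Turn the orange ring on the one until its white pointer clicks in at the yellow mark on that lens's base, then let go. Leave the ring of the other lens, the blue one, as it is set.

Things in the scene. Friction and masses are not known exactly. Their poses are not given: they have to be found in the camera images.
- orange_ring (a joint): Angle (rad) of the orange collar ring about its fixed upright barrel; grows counter-clockwise from above, -0.1 to 2.2. It clicks every 0.349 (20 degrees) from 0 to 2.094: white dots on the base, but the yellow mark at 1.396. It starts at 0 to 0.7. Let go within 6 degrees of a click, it is drawn in; passing a click takes up to 0.15 N m.
- orange_grip (a point): Point on the axis of the orange ring, 95 mm above the table, where to grip. Ring: round, ribbed, 54 mm across, 62 to 112 mm up, gripped across any diameter. The 40 mm barrel rises through it to 125 mm. Dark round base, 120 mm across, top 50 mm up, fixed to the table. White pointer, 8 mm wide, from the ring's foot to 48 mm from the axis, 58 to 64 mm up.
- orange_mark (a point): Middle of the yellow mark (16 x 10 mm, radial) on top of the base of the orange-ringed lens, 47 mm from the axis, 50 mm above the table; x points outward from the axis. The white pointer must end above it.
- blue_pointer (a point): Tip of the white pointer of the other lens, the same in shape but with a blue ring, 48 mm from its axis and 61 mm above the table. Its ring turns too and has to be left alone.

How it is judged:
By the outcome, as a careful person would: the job done as asked, in the order asked, and still so for the second after the job is handed in, with the robot touching nothing.
It also fails if it takes over 32 s, if anything falls off the work surface, if the arm or the gripper's body presses on something with over 40 N, if the wrist force passes 120 N, or if a joint passes its speed limit or range.

## Working session

There is one attempt and no reset: what is moved stays moved. The work goes in short steps, Python scripts to look and compute and a shell command to move; the robot and the scene stay as the last step left them, time stands still between calls to the robot, and variables do not carry over. Pictures are saved under pics/ and viewed, about 8 in all and at most 12, crops included, and the job is handed in when it is done.

```bash
mkdir -p pics; cat > h.py <<'E'
from station import ctrl
import cv2, numpy as np
def snap(n,f):
    c=ctrl.camera(n); cv2.imwrite('pics/'+f,c['pixels'][:,:,::-1]); np.savez('pics/'+f[:-4]+'.npz',**c); return c
def ray(c,u,v,z):
    R=np.array(c['R']);t=np.array(c['t']);o=-R.T@t
    d=R.T@np.array([(u-c['cx'])/c['fx'],(v-c['cy'])/c['fy'],1]); return o+d*(z-o[2])/d[2]
def proj(c,X):
    p=np.array(c['R'])@np.array(X)+np.array(c['t']); return c['fx']*p[0]/p[2]+c['cx'],c['fy']*p[1]/p[2]+c['cy']
E
python3 - <<'E'
from h import *
for n in('top','side'):
    c=snap(n,n+'1.png'); print(n,-np.array(c['R']).T@c['t'],c['fx'])
o=ctrl.get_obs(); print(o)
E
```

```text
top [0.50991208 0.01090646 0.73346712] 367.66877055068824
side [0.42773065 0.47099968 0.49602631] 360.96826138276583
{'time_s': 0.1, 'qpos': array([ 1.14537956e+00,  3.00416327e-01,  1.52151932e+00, -3.95949480e-05,
        1.32068839e+00, -6.66172398e-02]), 'joint_vel': array([-0.00208397, -0.00294778, -0.00136864, -0.00252758, -0.00076908,
       -0.00209724]), 'tau': array([-3.48284966e-04, -5.32633996e+01, -3.53287590e+01,  7.09152175e-02,
        2.34298676e-02, -8.88097770e-05]), 'ee_pos': array([0.19306481, 0.51477212, 0.22394249]), 'eef_rot': array([-3.14056101e+00, -3.03892514e-05,  2.78280293e+00]), 'force': array([-0.12952322, -0.45654365, -0.20120915]), 'moment': array([0.01842808, 0.00387178, 0.05525814]), 'grip_width': 0.09424808887636488}
```

View pics/top1.png

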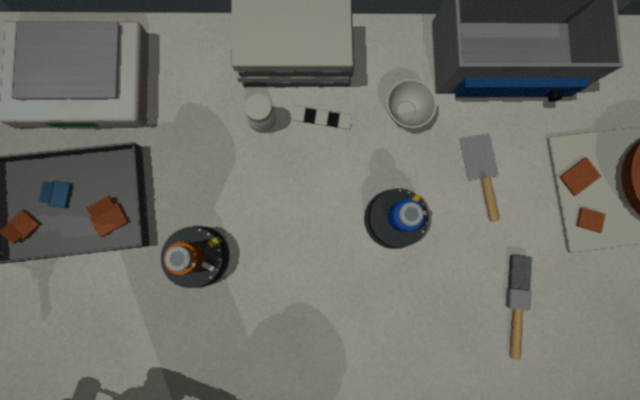

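View pics/side1.png

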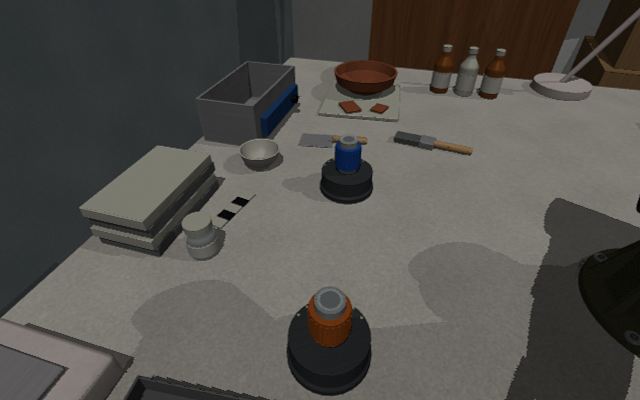

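The top view shows the orange lens with its base at about (195,257), the yellow mark at (214,241) and the white pointer near (208,267). The blue lens is at (400,217). The side view shows both lenses, with the orange one near (330,340). Next I'll measure the orange lens.

```bash
cat > m.py <<'E'
from h import *
def meas(c,ax=None,win=(150,245,210,300)):
    x0,x1,y0,y1=win; p=np.ascontiguousarray(c['pixels']); hsv=cv2.cvtColor(p,cv2.COLOR_RGB2HSV)
    m=np.zeros(p.shape[:2],bool); m[y0:y1,x0:x1]=1
    H,S,V=[hsv[:,:,i].astype(int) for i in range(3)]
    def cen(k):
        n,l,s,ce=cv2.connectedComponentsWithStats((k&m).astype(np.uint8)); return [(s[i,4],ce[i]) for i in range(1,n) if s[i,4]>=3]
    return dict(yellow=cen((H>20)&(H<35)&(S>140)&(V>90)),grey=cen((S<60)&(V>95)),orange=cen((H<14)&(S>140)&(V>70)))
if __name__=='__main__':
    c=np.load('pics/top1.npz'); r=meas(c)
    Z=dict(yellow=.05,grey=.125,orange=.1)
    for k in r:
        for a,ce in r[k]: print(k,a,ce.round(1),ray(c,*ce,Z[k]).round(4))
    # depth points -> world heights
    v,u=np.mgrid[210:300,150:245]; d=c['depth'][210:300,150:245]
    P=np.stack([(u-c['cx'])/c['fx']*d,(v-c['cy'])/c['fy']*d,d],-1)-c['t']; W=P@c['R']
    for lo,hi in((.119,.131),(.045,.0545),(.105,.117)):
        w=W[(W[...,2]>lo)&(W[...,2]<hi)&(d>0)]; q=w[:,:2].astype(np.float32)
        print(lo,len(w),np.median(w[:,2]),cv2.minEnclosingCircle(q))
    i=cv2.resize(c['pixels'][215:295,155:240],None,fx=7,fy=7,interpolation=cv2.INTER_CUBIC)[:,:,::-1]
    cv2.imwrite('pics/crop1.png',np.clip(i*1.6,0,255))
E
python3 m.py
```

```text
yellow 26 [214.6 240.3] [0.5217 0.1726 0.05  ]
grey 4380 [197.7 254.4] [0.4981 0.1819 0.125 ]
grey 3 [199.3 229.7] [0.5382 0.1797 0.125 ]
grey 4 [208.  233.8] [0.5313 0.1656 0.125 ]
grey 462 [177.  258.3] [0.4926 0.2149 0.125 ]
grey 7 [193.  264.3] [0.4824 0.1892 0.125 ]
grey 19 [210.9 268.1] [0.4757 0.1604 0.125 ]
orange 5 [181.  241.8] [0.5194 0.2171 0.1   ]
orange 11 [171.  245.6] [0.5133 0.2336 0.1   ]
orange 3 [176.3 242.3] [0.5187 0.2248 0.1   ]
orange 3 [186.3 242.3] [0.5184 0.2081 0.1   ]
orange 3 [190.7 246. ] [0.512  0.2008 0.1   ]
orange 3 [166.7 249.7] [0.5067 0.2407 0.1   ]
orange 3 [192.7 248.7] [0.5075 0.1974 0.1   ]
orange 5 [194.4 254.4] [0.4978 0.1944 0.1   ]
orange 4 [194.  261.5] [0.4859 0.1949 0.1   ]
orange 11 [168.4 269. ] [0.4743 0.2373 0.1   ]
orange 4 [190.5 266.5] [0.4777 0.2006 0.1   ]
orange 3 [180. 271.] [0.4706 0.218  0.1   ]
orange 7 [176.  273.7] [0.4662 0.2245 0.1   ]
orange 6 [185.3 273.2] [0.4668 0.2091 0.1   ]
0.119 497 0.12606805325008305 ((0.49292734265327454, 0.2141963541507721), 0.020186228677630424)
0.045 1866 0.05046756663602625 ((0.4937172830104828, 0.21383516490459442), 0.05640091001987457)
0.105 379 0.11224780721160237 ((0.4927976429462433, 0.21453721821308136), 0.028517955914139748)[ WARN:0@0.062] global loadsave.cpp:1063 imwrite_ Unsupported depth image for selected encoder is fallbacked to CV_8U.
```

View pics/crop1.png

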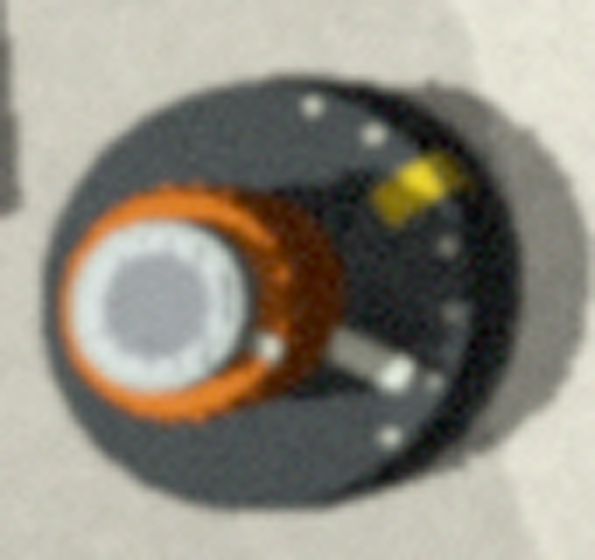

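```bash
cat > a.py <<'E'
from h import *
c=np.load('pics/top1.npz'); A=np.array([.4929,.2143])
px=lambda x,y:(155+x/7-.43,215+y/7-.43)
for n,x,y,z in(('d0',390,437,.05),('d20',435,380,.05),('d40',455,312,.05),('d60',447,245,.05),('yel',418,188,.05),('d100',373,134,.05),('d120',312,105,.05),('ptr tip',404,375,.064),('ptr mid',370,360,.064)):
    w=ray(c,*px(x,y),z)[:2]-A; print(n,np.linalg.norm(w).round(4),np.degrees(np.arctan2(w[1],w[0])).round(1))
E
python3 a.py
```

```text
d0 0.0509 -137.4
d20 0.0514 -116.7
d40 0.0512 -96.3
d60 0.0502 -76.4
yel 0.0491 -57.0
d100 0.0505 -35.5
d120 0.0508 -15.4
ptr tip 0.0462 -116.8
ptr mid 0.0368 -117.3
```

```bash
python3 -m creep '{"translation":[[28,-28,0],[56,-56,0],[84,-84,0],[112,-112,0],[140,-140,0]],"yaw":[-0.11,-0.22,-0.33,-0.44,-0.55],"gripper":[0,0,0,0,0]}'
```

```text
time_s: 0.52
ee_pos: [0.3339, 0.3732, 0.2238]
eef_rot: [-3.14, -0.0, 2.228]
force: [0.8, 0.8, 0.1]
grip_width: 0.094
```

```bash
python3 -m creep '{"translation":[[28,-28,0],[56,-56,0],[84,-84,0],[112,-112,0],[140,-140,0]],"yaw":[0,0,0,0,0],"gripper":[0,0,0,0,0]}'
python3 -m creep '{"translation":[[19,-19,0],[19,-19,0],[19,-19,-20],[19,-19,-50],[19,-19,-70]],"yaw":[0,0,0,0,0],"gripper":[0,0,0,0,0]}'
```

```text
time_s: 0.93
ee_pos: [0.4749, 0.2315, 0.2237]
eef_rot: [-3.14, -0.0, 2.228]
force: [0.9, 0.8, 0.1]
grip_width: 0.0938
time_s: 1.35
ee_pos: [0.4931, 0.2123, 0.1515]
eef_rot: [-3.138, -0.001, 2.227]
force: [-0.1, -0.5, -0.5]
grip_width: 0.0939
```

```bash
python3 -m creep '{"translation":[[0,2,-20],[0,2,-40],[0,2,-56],[0,2,-56],[0,2,-56]],"yaw":[0,0,0,0,0],"gripper":[0,0,0,0,0]}'
python3 -m creep '{"translation":[[0,0,0],[0,0,0],[0,0,0],[0,0,0],[0,0,0]],"yaw":[0,0,0,0,0],"gripper":[130,130,130,130,130]}' 30
python3 -m creep '{"translation":[[0,0,0],[0,0,0],[0,0,0],[0,0,0],[0,0,0]],"yaw":[0,0,0,0,0],"gripper":[255,255,255,255,255]}' 30
```

```text
time_s: 1.77
ee_pos: [0.4927, 0.2145, 0.0953]
eef_rot: [-3.137, -0.001, 2.228]
force: [0.3, -0.1, 0.1]
grip_width: 0.0942
time_s: 2.18
ee_pos: [0.4928, 0.2145, 0.0957]
eef_rot: [-3.138, -0.001, 2.228]
force: [-0.4, 0.3, 0.3]
grip_width: 0.0647
time_s: 2.6
ee_pos: [0.4934, 0.2149, 0.096]
eef_rot: [-3.14, -0.001, 2.228]
force: [4.2, 3.4, -1.9]
grip_width: 0.0537
```

```bash
python3 -c "
from h import *
o=ctrl.get_obs();print(o['force'],o['moment'],o['grip_width'])
snap('top','top2.png');snap('side','side2.png')
a=cv2.imread('pics/top2.png')[200:310,140:260];b=cv2.imread('pics/side2.png')[240:400,240:420]
cv2.imwrite('pics/v2.png',np.hstack([cv2.resize(a,(400,367)),cv2.resize(b,(400,367))]))"
```

```text
[ 4.18047207  3.43366154 -1.85835882] [ 0.38299993 -0.51680365  0.02712133] 0.053659186325043504
```

View pics/v2.png

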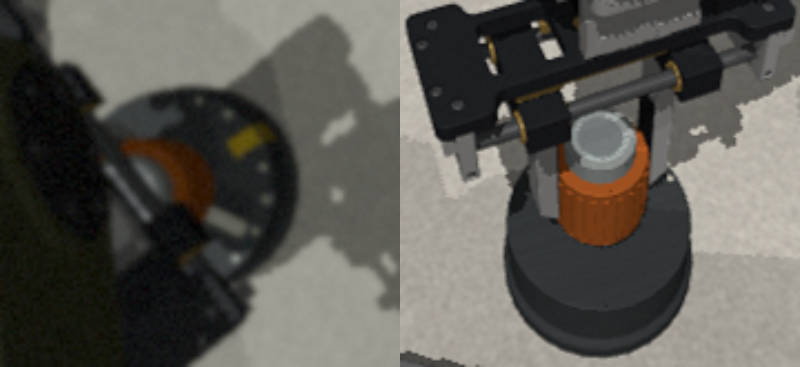

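The ring is gripped across its 54 mm diameter. In the left panel the pointer is still visible at (230,220), at the 20° dot, and the yellow mark is at (250,140). Next I'll turn the ring +60°.

```bash
python3 -m creep '{"translation":[[0,0,0],[0,0,0],[0,0,0],[0,0,0],[0,0,0]],"yaw":[0.1,0.2,0.3,0.4,0.5],"gripper":[255,255,255,255,255]}' 40
python3 -m creep '{"translation":[[0,0,0],[0,0,0],[0,0,0],[0,0,0],[0,0,0]],"yaw":[0.1,0.2,0.3,0.4,0.48],"gripper":[255,255,255,255,255]}' 40
python3 -c "
from h import *
c=snap('top','top3.png');o=ctrl.get_obs();print(o['force'],o['moment'],o['eef_rot'],o['grip_width'])
a=cv2.imread('pics/top3.png')[200:310,140:260]
cv2.imwrite('pics/v3.png',cv2.resize(a,None,fx=5,fy=5,interpolation=2)*1)"
```

```text
time_s: 3.12
ee_pos: [0.4936, 0.2152, 0.096]
eef_rot: [-3.14, -0.0, 2.733]
force: [3.6, 4.1, -2.4]
grip_width: 0.0533
time_s: 3.53
ee_pos: [0.4937, 0.2156, 0.096]
eef_rot: [-3.141, 0.0, -3.065]
force: [2.9, 5.3, -2.9]
grip_width: 0.0532
[ 2.28203657  3.80800741 -2.40312918] [ 0.14451998 -0.35318409  0.16535418] [-3.14059781e+00  3.08556022e-04 -3.05952243e+00] 0.05355395355972787
```

View pics/v3.png

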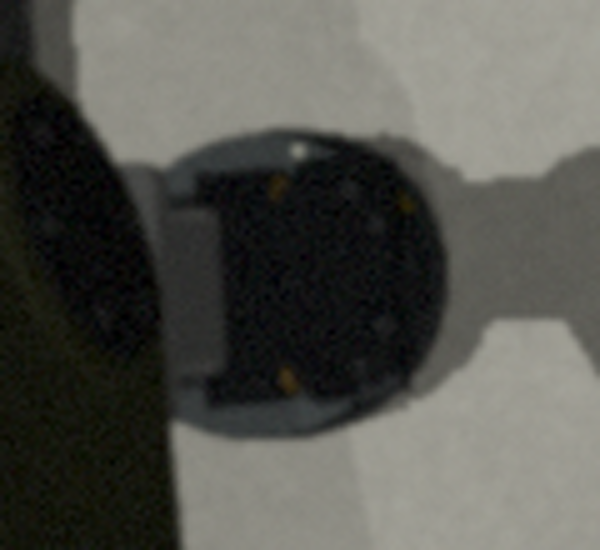

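The gripper hides the pointer here; only the tip of the yellow mark shows, at (405,205). The ring has turned 0.996 rad, so I'll add 0.05, let go, rise and look.

```bash
python3 -m creep '{"translation":[[0,0,0],[0,0,0],[0,0,0],[0,0,0],[0,0,0]],"yaw":[0.05,0.05,0.05,0.05,0.05],"gripper":[255,255,255,255,255]}' 40
python3 -m creep '{"translation":[[0,0,0],[0,0,0],[0,0,0],[0,0,0],[0,0,0]],"yaw":[0,0,0,0,0],"gripper":[0,0,0,0,0]}'
python3 -m creep '{"translation":[[0,0,20],[0,0,50],[0,0,80],[0,0,110],[-30,20,130]],"yaw":[0,0,0,0,0],"gripper":[0,0,0,0,0]}'
python3 -m creep '{"translation":[[-25,25,0],[-50,50,0],[-75,75,0],[-100,100,0],[-125,125,0]],"yaw":[0,0,0,0,0],"gripper":[0,0,0,0,0]}'
python3 -c "
from h import *
c=snap('top','top4.png');o=ctrl.get_obs();print(o['force'],o['moment'],o['grip_width'])
a=cv2.imread('pics/top4.png');t=cv2.imread('pics/top1.png')
f=lambda i:cv2.resize(i,(400,376),interpolation=2)
b=np.hstack([f(a[215:295,155:240]),f(a[185:250,360:435])])
d=np.hstack([f(t[215:295,155:240])[:1],f(t[185:250,360:435])[:1]])
cv2.imwrite('pics/v4.png',cv2.convertScaleAbs(b,alpha=1.6))
print(np.abs(a[185:250,360:435].astype(int)-t[185:250,360:435]).max(2).__gt__(40).sum())"
```

```text
time_s: 4.0
ee_pos: [0.4938, 0.2157, 0.096]
eef_rot: [-3.141, 0.0, -3.011]
force: [0.6, 2.6, -1.4]
grip_width: 0.0536
time_s: 4.42
ee_pos: [0.4938, 0.2156, 0.0961]
eef_rot: [-3.141, 0.0, -3.011]
force: [-1.0, -0.2, 0.1]
grip_width: 0.0831
time_s: 4.83
ee_pos: [0.4664, 0.234, 0.2287]
eef_rot: [-3.141, 0.004, -3.014]
force: [0.1, 0.2, -0.3]
grip_width: 0.0938
time_s: 5.25
ee_pos: [0.34, 0.3598, 0.2289]
eef_rot: [-3.141, 0.004, -3.015]
force: [0.7, 0.0, 0.0]
grip_width: 0.0938
[-1.81077683  2.09695719 -0.5213013 ] [0.13114046 0.0607296  0.03924043] 0.09429617118238941
0
```

View pics/v4.png

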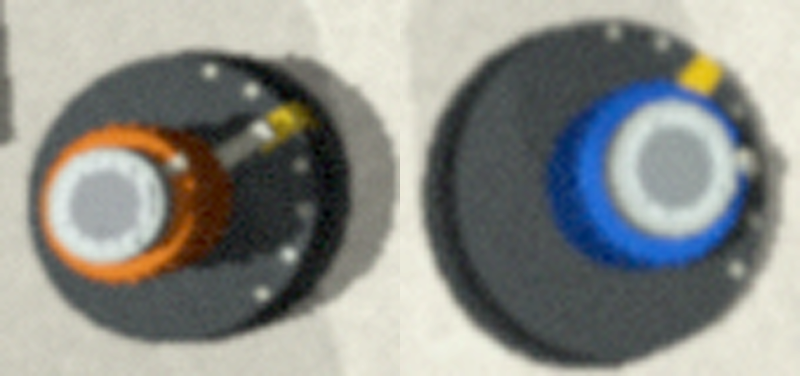

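The pointer lies over the yellow mark, with its tip at about (270,132) in the left panel and the mark at (285,120). The blue ring shows no change. I'll check the angle and hand in.

```bash
python3 -c "
from h import *
c=np.load('pics/top4.npz')
for x,y in((268,131),(240,150)):
    w=ray(c,155+x/4.706-.4,215+y/4.7-.4,.064)[:2]-[.4929,.2143];print(np.linalg.norm(w),np.degrees(np.arctan2(w[1],w[0])))
print(ctrl.hand_in())"
```

```text
0.04673873418054651 -57.9716175115633
0.034129557023529614 -58.596647769477286
the job is handed in; nothing more can be done
None
```

I turned the orange ring 60° counter-clockwise, from the 20° click to the yellow mark at 80°. I then let go, backed the arm away and handed the job in. No verdict is reported.

- **Orange ring:** in the last picture, taken after letting go, the pointer is at about -58° from above and the yellow mark at -57°. That agrees within measuring error and is well inside the 6° draw-in.
- **Blue ring:** the top view of the blue lens before and after shows no changed pixels.
- **Robot:** the gripper is open and clear of both lenses. The last wrist reading was about 3 N in free air. The job took about 5.3 s, and the forces I saw along the way stayed below about 7 N.

No checks failed or disagreed. The gripper hid the pointer during the turn, so I only confirmed the angle afterwards.

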